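# Line the washed boiling flasks up by size on their rail

## Robot

A 7-joint arm with a two-finger parallel gripper is mounted at the origin on a cart in front of the work surface, level with it; the furniture and walls round the work are solid. World frame = base frame: x ahead of the robot, y to its left, z up, the work surface at z = 0. Lengths are in m, angles in rad, forces in N, time in s.
With the tool pointing down it reaches from about 0.4 to 0.85 m from the base axis. Payload 10.4 kg.
Tool frame: the origin (TCP) lies on the centre line of the jaws, within the pads' length; the fingertips stand 17 mm ahead of it and the grasp point (between the pads) lies 2 mm behind it; z points along the fingers, y is the line along which they close (so a half turn about z gives the same grasp; the last joint's range is limited). The gripper opens to 85 mm and grips with 20 to 120 N. Pads are 22 mm wide; open, the fingers measure 114 mm over their backs; the gripper's body (76 mm by 85 mm) begins 54 mm behind the grasp point. The pads swing forward as they close: fully open they stand 13 mm farther back than shut.
Start: joints at [1.185, 0.332, -0.065, 1.46, 0.022, 1.35, -0.088], TCP at [0.222, -0.584, 0.248] pointing down, gripper open.
Joint ranges: [-2.6, 2.6], [-0.5, 2.12], [-1.47, 1.34], [0.16, 2.42], [-1.27, 4.41], [0.06, 2.06], [-2.6, 2.6]. Speed limits (rad/s): [2.22, 2.22, 2.79, 2.79, 3.14, 3.14, 3.14].

## Interface

Orientations are given as a unit quaternion [x, y, z, w].
In Python, from workcell import get_obs, optics, job gives the robot as it stands. The module is installed in compiled form; this text tells all that it offers.
- The arm moves only by the tool send_rows, never from a script. Its argument "plan" is a list that holds one entry, the list of rows, each a list of 7 numbers: the turn, a rotation vector about the tool's x, y, z in units of 1.5 rad (1.0 is 1.5 rad), then the shift along the tool's x, y, z in units of 20 cm (1.0 is 20 cm), then the opening, from 0 (shut) to 1 (fully open). A call has 1 to 20 rows; each row shifts and turns the commanded pose from where the row before left it, along the tool's axes as they then stand; what a row does not reach is not made up. A row lasts 1/12 s, in which the tool goes at most 41.7 mm and 7.16 degrees, less where a joint would pass 70% of its speed; a pose out of reach is approached as far as the arm can. A call with a number of a shift or a turn outside -1 to 1 is refused whole. A call with a gripper value outside its range is refused whole. The fingers move at their own pace and stop on an object; "squeeze" is the grip in N (left out, the last holds). Time passes only in rows, so rows that do not move let the fingers close. It gives the time, the measured TCP pose, the force, the opening and the grip force at its end, in the units of the state.
- get_obs(): the state, without advancing time (a new reading comes with each control period).
- optics.camera(name): name is "scene" or "top"; returns the picture (420x560x3 uint8, red, green, blue); there is no depth.
- optics.get_calibration(name): a dict with "intrinsics" (3x3 intrinsics, pixels), "world_from_camera" (4x4, takes a point from camera to world coordinates). Camera axes: x right, y up, looking along -z (the intrinsics and any distortion apply to the point x, -y, -z); pixel columns grow to the right and rows downward; lengths in m; the calibration is good to about 2 mm. A picture is of the moment at which its call begins. get_calibration takes no time and is no camera call.
- job.hand_in(): hands the job in; it is judged then, once.
The state is a dict: "clock": time; "joint_pos": joint angles; "joint_velocities": joint speeds; "tau": joint torques, N m; "position": TCP position; "ee_rot": TCP orientation; "ft_force": force on the tool from outside, world axes, zero at the start; "torque": the same for the moment, N m; "grip_width": opening from 0.0 (shut) to 1.0 (fully open); "grasp_force": force on a finger pad.
Only numpy, scipy, OpenCV 4.12 (cv2) and the standard library are available. Lean on these libraries where they do the work, as an engineer would, in place of code of your own. Each camera call takes 0.05 s, during which the arm holds its last target. There are 200 camera calls.

## Task

The four round, flat-bottomed boiling flasks standing about the bench have been washed and go back on their rail, where the biggest flask already stands at one end. Seat one upright in each empty cork-rimmed seat so that the row falls steadily in size from the big flask down to the smallest at the far end. They are glass: set them down gently, knock none over and leave the big flask in its seat.

Things in the scene. Friction and masses are not known exactly. Their poses are not given: they have to be found in the camera images.
- flask_40: loose flat-bottomed clear glass flask, smallest of the four to move: round bulb 40 mm wide (centre 16 mm up) on a flat foot 24 mm wide; straight neck 18 mm wide, rim 23 mm; 82 mm tall. Origin: centre of the foot's underside; z up the neck. Take it by the neck from above. Standing in a seat, its origin is 6 mm above the seat's origin
- flask_48: loose flat-bottomed clear glass flask, third largest of the four to move: round bulb 48 mm wide (centre 20 mm up) on a flat foot 26 mm wide; straight neck 20 mm wide, rim 25 mm; 99 mm tall. Origin: centre of the foot's underside; z up the neck. Take it by the neck from above. Standing in a seat, its origin is 6 mm above the seat's origin
- flask_56: loose flat-bottomed clear glass flask, second largest of the four to move: round bulb 56 mm wide (centre 24 mm up) on a flat foot 28 mm wide; straight neck 22 mm wide, rim 27 mm; 116 mm tall. Origin: centre of the foot's underside; z up the neck. Take it by the neck from above. Standing in a seat, its origin is 6 mm above the seat's origin
- flask_64: loose flat-bottomed clear glass flask, largest of the four to move: round bulb 64 mm wide (centre 28 mm up) on a flat foot 30 mm wide; straight neck 24 mm wide, rim 29 mm; 134 mm tall. Origin: centre of the foot's underside; z up the neck. Take it by the neck from above. Standing in a seat, its origin is 6 mm above the seat's origin
- end_flask: the big flask of the same kind, already in its seat at one end of the rail (which end varies): bulb 78 mm wide, neck 27 mm, 158 mm tall; loose, stays where it is. Origin: centre of the foot's underside, at the end of the row of seats. (A big carboy, 0.24 m wide and taller than the flasks, stands on the bench just behind the right end of the rail)
- seat_a: one of four identical empty round seats, fixed on a low aluminium rail 20 mm high: flat dark rubber floor 66 mm wide inside a raised cork ring 76 mm wide. Origin: bottom centre, on the rail's top; floor 6 mm, rim 13 mm above it. The seats and the big flask form one straight row, 84 mm centre to centre; which letter stands where varies
- seat_b: one of four identical empty round seats, fixed on a low aluminium rail 20 mm high: flat dark rubber floor 66 mm wide inside a raised cork ring 76 mm wide. Origin: bottom centre, on the rail's top; floor 6 mm, rim 13 mm above it. The seats and the big flask form one straight row, 84 mm centre to centre; which letter stands where varies
- seat_c: one of four identical empty round seats, fixed on a low aluminium rail 20 mm high: flat dark rubber floor 66 mm wide inside a raised cork ring 76 mm wide. Origin: bottom centre, on the rail's top; floor 6 mm, rim 13 mm above it. The seats and the big flask form one straight row, 84 mm centre to centre; which letter stands where varies
- seat_d: one of four identical empty round seats, fixed on a low aluminium rail 20 mm high: flat dark rubber floor 66 mm wide inside a raised cork ring 76 mm wide. Origin: bottom centre, on the rail's top; floor 6 mm, rim 13 mm above it. The seats and the big flask form one straight row, 84 mm centre to centre; which letter stands where varies
Mind the look-alikes: they are no part of the job. What is shaped like the flask_40 but green, red or yellow is not meant.

How it is judged:
By the outcome, as a careful person would: the job done as asked, in the order asked, and still so for the second after the job is handed in, with the robot touching nothing.
It also fails if it takes over 104 s, if anything falls off the work surface, if the arm or the gripper's body presses on something with over 40 N, if the wrist force passes 120 N, or if a joint passes its speed limit or range.

## Working session

There is one attempt and no reset: what is moved stays moved. The work goes in short steps, Python scripts to look and compute and a tool call to move; the robot and the scene stay as the last step left them, time stands still between calls to the robot, and variables do not carry over. Pictures are saved under pics/ and viewed, at most 14 in all, crops included, and the job is handed in when it is done.

Besides the shell and the picture viewer there is one more tool, called after "Call:" as a command line: name --argument value ..., lists and objects as JSON in quotes. send_rows: Moves the arm, as the interface text tells. Its arguments: {"type":"object","properties":{"plan":{"type":"array"},"squeeze":{"type":"number"}},"required":["plan"]}

```bash
mkdir -p pics; python3 - <<'E'
from workcell import get_obs, optics
import cv2, numpy as np
for n in ("scene","top"):
    im=optics.camera(n); cv2.imwrite(f"pics/{n}0.png",im[:,:,::-1]); np.save(f"pics/{n}0.npy",im)
    c=optics.get_calibration(n); print(n,{k:np.round(v,4).tolist() if not isinstance(v,str) else v for k,v in c.items()})
o=get_obs(); print(o)
E
```

```text
scene {'intrinsics': [[499.1617, 0.0, 276.1662], [0.0, 499.1617, 208.0681], [0.0, 0.0, 1.0]], 'world_from_camera': [[-0.763, 0.4336, -0.4794, -0.1041], [-0.6462, -0.4931, 0.5825, 0.9406], [0.0162, 0.7542, 0.6565, 0.821], [0.0, 0.0, 0.0, 1.0]]}
top {'intrinsics': [[501.8939, 0.0, 281.9611], [0.0, 501.8939, 209.3871], [0.0, 0.0, 1.0]], 'world_from_camera': [[-0.0126, 0.9898, -0.1422, 0.2782], [-0.9999, -0.0109, 0.0124, 0.2811], [0.0108, 0.1423, 0.9898, 1.2761], [0.0, 0.0, 0.0, 1.0]]}
{'clock': 0.1, 'joint_pos': array([ 1.18539015,  0.33276245, -0.06469179,  1.46081708,  0.02161235,
        1.34990934, -0.08850094]), 'joint_velocities': array([ 7.91775757e-04, -3.88513464e-03,  3.20778396e-05, -1.98102717e-03,
       -1.68472167e-03,  1.65681857e-04, -1.04872990e-04]), 'tau': array([ 1.23272628e-03, -6.26745629e+01,  4.89868317e-02, -3.92432070e+01,
        1.63812912e-02,  6.98115531e-03, -3.86219176e-05]), 'position': array([ 0.22169627, -0.58403915,  0.24764355]), 'ee_rot': array([ 9.83590236e-01,  1.80415874e-01, -1.42012692e-04, -5.83200415e-04]), 'ft_force': array([ 0.631114  ,  0.91868567, -0.02524401]), 'torque': array([0.01706417, 0.00809711, 0.04694767]), 'grasp_force': 0.0, 'grip_width': 0.9975895837762023}
```

View pics/scene0.png

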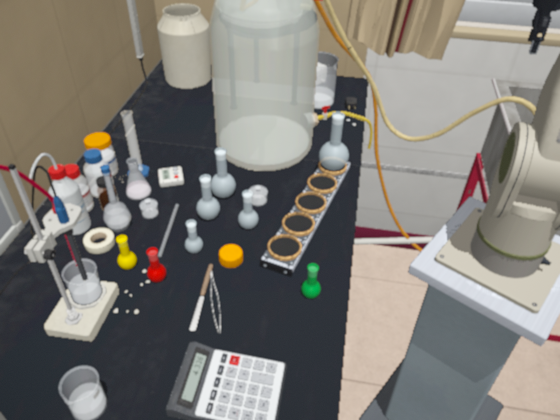

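View pics/top0.png

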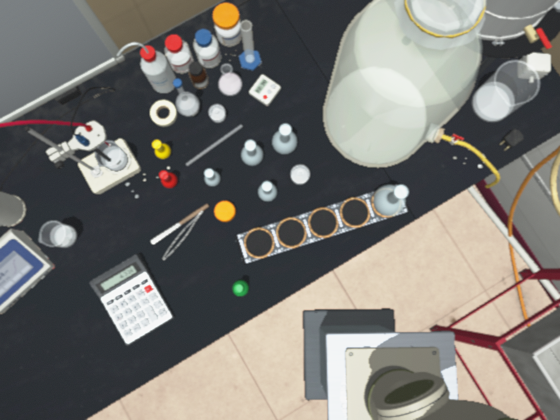

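The scene view shows four clear flasks at about (193,237), (248,212), (207,200) and (222,178). The rail runs from (285,245) to (322,180), with the big flask at (335,150). The top view shows the same flasks at (212,178), (267,190), (251,152) and (285,140), with the big one at (392,197). The green (240,288), red (168,179) and yellow (161,149) flasks are look-alikes. I'll confirm with enlarged crops.

```bash
python3 - <<'E'
import cv2
t=cv2.imread("pics/top0.png")[110:270,195:415]; s=cv2.imread("pics/scene0.png")[105:275,175:365]
cv2.imwrite("pics/topc.png",cv2.resize(t,None,fx=3.6,fy=3.6,interpolation=cv2.INTER_CUBIC))
cv2.imwrite("pics/scc.png",cv2.resize(s,None,fx=3.5,fy=3.5,interpolation=cv2.INTER_CUBIC))
E
```

```text
(no output)
```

View pics/topc.png

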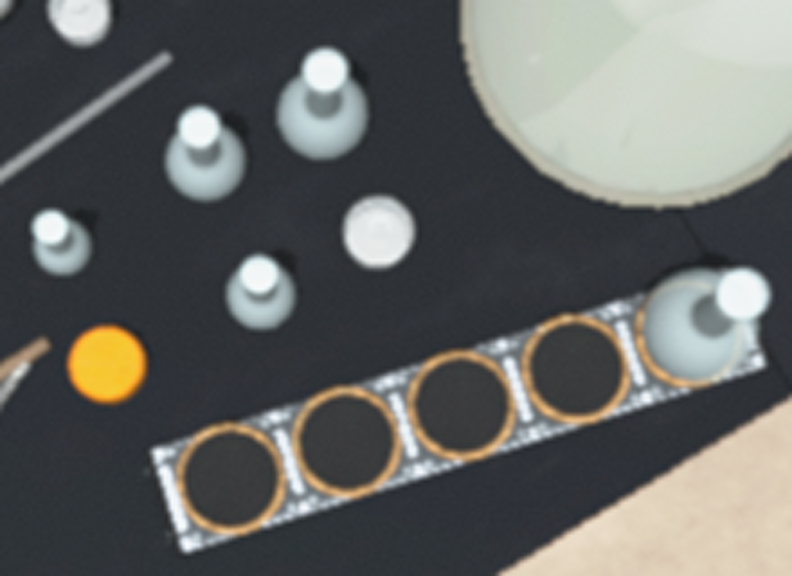

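View pics/scc.png

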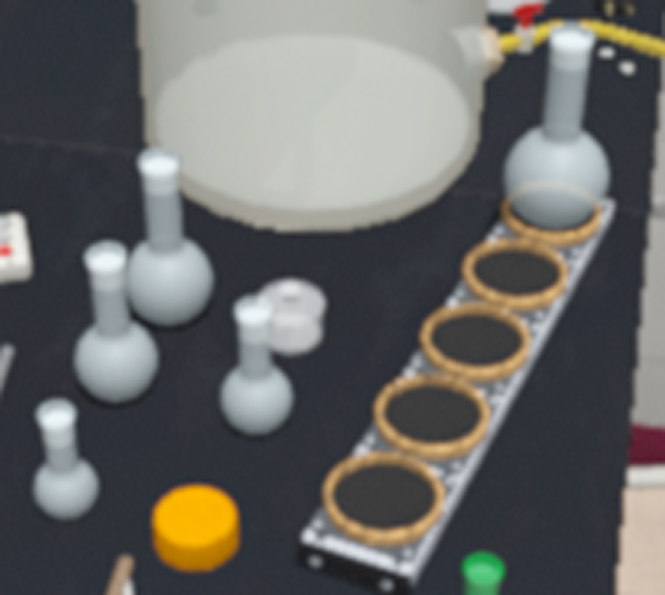

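The crops confirm it: clear necked flasks at top-crop pixels (62,245), (261,295), (205,162) and (323,115). The four empty seats are at (231,478), (348,442), (462,405) and (576,368), and the big flask is at the right end. The plain white discs and orange cap are not flasks.

```bash
cat > h.py <<'E'
import numpy as np, cv2
from workcell import get_obs, optics
from scipy.spatial.transform import Rotation as R
def ray(n,u,v):
    c=optics.get_calibration(n);K=np.array(c["intrinsics"]);T=np.array(c["world_from_camera"])
    d=T[:3,:3]@np.array([(u-K[0,2])/K[0,0],-(v-K[1,2])/K[1,1],-1]);return T[:3,3],d/np.linalg.norm(d)
def plane(n,u,v,z):
    o,d=ray(n,u,v);return o+d*(z-o[2])/d[2]
def tri(a,b):
    (p,d),(q,e)=ray("top",*a),ray("scene",*b)
    s=np.linalg.lstsq(np.c_[d,-e],q-p,rcond=None)[0];x,y=p+d*s[0],q+e*s[1];return (x+y)/2,np.linalg.norm(x-y)
def blobs(im,thr,x0,y0,x1,y1,amin=8):
    m=(im[y0:y1,x0:x1].min(2)>thr).astype(np.uint8)
    k,_,st,c=cv2.connectedComponentsWithStats(m);return [(np.round(c[i]+[x0,y0],1),st[i,4]) for i in range(1,k) if st[i,4]>=amin]
E
python3 - <<'E'
from h import *
t=np.load("pics/top0.npy");s=np.load("pics/scene0.npy")
# rim tops: approx px from crops (top /3.6, scene /3.5)
T={40:((195+50/3.6,110+228/3.6),(175+56/3.5,105+408/3.5)),48:((195+260/3.6,110+273/3.6),(175+253/3.5,105+306/3.5)),
56:((195+200/3.6,110+127/3.6),(175+106/3.5,105+251/3.5)),64:((195+325/3.6,110+70/3.6),(175+159/3.5,105+160/3.5)),78:((195+742/3.6,110+293/3.6),(175+571/3.5,105+36/3.5))}
H={40:.082,48:.099,56:.116,64:.134,78:.184}
B={40:((62,245),.016),48:((261,295),.020),56:((205,162),.024),64:((323,115),.028),78:((693,327),.060)}
for k,(a,b) in T.items():
    x0,y0=int(a[0])-7,int(a[1])-7; g=t[y0:y0+15,x0:x0+15].min(2).astype(float)
    m=(g>185).astype(np.uint8);mm=cv2.moments(m,True);c=(mm["m10"]/mm["m00"]+x0,mm["m01"]/mm["m00"]+y0)
    p,e=tri(c,b);(u,v),z=B[k]
    print(k,np.round(c,1),m.sum(),"rim plane",plane("top",*c,H[k]).round(4)[:2],"tri",p.round(4),round(e,4),"bulb",plane("top",195+u/3.6,110+v/3.6,z).round(4)[:2])
for n,im in(("top",t),("scene",s)):
    h=cv2.cvtColor(im,cv2.COLOR_RGB2HSV);m=cv2.inRange(h,(8,80,90),(22,200,255))
    sub=np.zeros_like(m)
    if n=="top":sub[190:275,230:420]=m[190:275,230:420]
    else:sub[145:275,255:360]=m[145:275,255:360]
    for ct in cv2.findContours(sub,cv2.RETR_EXTERNAL,cv2.CHAIN_APPROX_NONE)[0]:
        if len(ct)>40:
            e=cv2.fitEllipse(ct);print(n,np.round(e[0],1),np.round(e[1],1),plane(n,*e[0],.033).round(4)[:2])
E
```

```text
40 [208.6 173. ] 61 rim plane [0.5407 0.4429] tri [0.5412 0.4434 0.0857] 0.0032 bulb [0.5421 0.4425]
48 [266.5 186. ] 78 rim plane [0.504  0.3025] tri [0.5048 0.3033 0.1011] 0.0028 bulb [0.5038 0.3015]
56 [249.9 145.3] 93 rim plane [0.5996 0.3409] tri [0.5998 0.3417 0.1198] 0.003 bulb [0.5995 0.3404]
64 [285.  129.4] 101 rim plane [0.6324 0.2574] tri [0.6337 0.2581 0.1335] 0.0026 bulb [0.632  0.2562]
78 [400.5 191.5] 150 rim plane [0.4722 0.0043] tri [0.4728 0.0043 0.1829] 0.001 bulb [0.4713 0.006 ]
top [258.7 242.5] [28.8 30.4] [0.3746 0.3242]
top [290.8 232.2] [28.6 30.4] [0.3991 0.2443]
top [322.6 222.1] [28.5 30.3] [0.4235 0.1645]
top [258.1 320.3] [ 85.8 320.3] [0.1858 0.3269]
top [354.3 212.1] [28.5 30. ] [0.4478 0.0845]
scene [303.9 213.1] [ 30.1 124.4] [0.4101 0.2117]
```

```bash
cat >> h.py <<'E'
def proj(n,p):
    c=optics.get_calibration(n);K=np.array(c["intrinsics"]);T=np.linalg.inv(np.array(c["world_from_camera"]))
    q=T[:3,:3]@p+T[:3,3];return np.array([K[0,0]*q[0]/-q[2]+K[0,2],K[1,1]*-q[1]/-q[2]+K[1,2]])
E
python3 - <<'E'
from h import *
pts=np.array([plane("scene",*q,0)[:2] for q in((217,135),(230,152),(250,162),(270,163),(290,158),(305,148),(312,138))])
A=np.c_[2*pts,np.ones(len(pts))];x=np.linalg.lstsq(A,(pts**2).sum(1),rcond=None)[0];c=x[:2];r=np.sqrt(x[2]+c@c)
print("carboy",c.round(3),r.round(3))
for n,p in dict(s1=(.4478,.0845),f64=(.632,.257),big=(.472,.0045)).items(): print(n,np.linalg.norm(np.array(p)-c).round(3))
for q in((545,165),(511,220),(520,290)):
    print(q,[(z,plane("top",*q,z).round(2)[:2].tolist(),proj("scene",plane("top",*q,z)).round().tolist()) for z in(-.6,-.3,0,.2,.4,.6)])
im=np.load("pics/scene0.npy");cv2.imwrite("pics/sr.png",cv2.resize(im[0:290,290:560],None,fx=2,fy=2)[:,:,::-1])
o=get_obs();print(R.from_quat(o["ee_rot"]).as_matrix().round(3))
E
```

```text
carboy [ 0.738 -0.02 ] 0.14
s1 0.309
f64 0.297
big 0.267
(545, 165) [(-0.6, [0.71, -0.76], [374.0, 183.0]), (-0.3, [0.64, -0.59], [378.0, 150.0]), (0, [0.57, -0.42], [383.0, 104.0]), (0.2, [0.53, -0.31], [387.0, 61.0]), (0.4, [0.48, -0.2], [393.0, 4.0]), (0.6, [0.43, -0.09], [402.0, -78.0])]
(511, 220) [(-0.6, [0.5, -0.61], [398.0, 219.0]), (-0.3, [0.46, -0.47], [401.0, 182.0]), (0, [0.43, -0.32], [406.0, 131.0]), (0.2, [0.4, -0.23], [410.0, 85.0]), (0.4, [0.38, -0.13], [416.0, 22.0]), (0.6, [0.36, -0.04], [424.0, -67.0])]
(520, 290) [(-0.6, [0.24, -0.62], [457.0, 246.0]), (-0.3, [0.24, -0.48], [459.0, 207.0]), (0, [0.25, -0.33], [462.0, 152.0]), (0.2, [0.25, -0.24], [465.0, 103.0]), (0.4, [0.26, -0.14], [468.0, 36.0]), (0.6, [0.26, -0.04], [473.0, -59.0])]
[[ 0.935  0.355 -0.   ]
 [ 0.355 -0.935  0.001]
 [-0.    -0.001 -1.   ]]
```

View pics/sr.png

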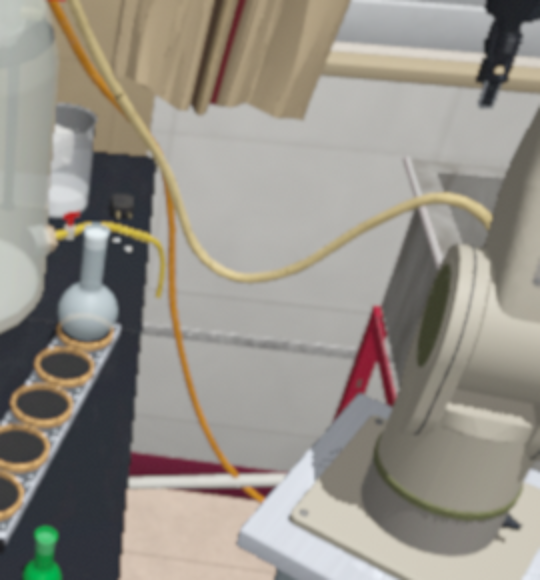

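Measurements hold up:
- Rim heights triangulate to 86, 101, 120, 134 and 183 mm, against 82, 99, 116, 134 and 184 mm expected.
- Seat pitch is 83.6 mm.
- The carboy stands well clear of the row, and the hoses in the crop (390–530, 60–140) hang off to the right behind the bench.

I'll retract first, then sweep across at a small radius.

Call:
send_rows --plan '[[[0, 0, 0, 0, -0.15, -0.06, 0.6], [0, 0, 0, 0, -0.165, -0.06, 0.6], [0, 0, 0, 0, -0.165, -0.06, 0.6], [0, 0, 0, 0, -0.165, -0.06, 0.6], [0, 0, 0, 0, -0.165, -0.06, 0.6], [0, 0, -0.056, 0.19, 0, 0, 0.6], [0, 0, -0.056, 0.19, 0, 0, 0.6], [0, 0, -0.056, 0.19, 0, 0, 0.6], [0, 0, -0.056, 0.19, 0, 0, 0.6], [0, 0, -0.056, 0.19, 0, 0, 0.6], [0, 0, -0.056, 0.19, 0, 0, 0.6]]]' --squeeze 25

```text
clock: 1.02
position: [0.3552, -0.3092, 0.308]
ee_rot: [0.907, 0.422, -0.0, -0.0]
ft_force: [1.1, -1.2, 0.4]
grip_width: 0.602
grasp_force: 0.0
```

Call:
send_rows --plan '[[[0, 0, -0.056, 0.19, 0, 0, 0.6], [0, 0, -0.056, 0.19, 0, 0, 0.6], [0, 0, -0.056, 0.19, 0, 0, 0.6], [0, 0, -0.056, 0.19, 0, 0, 0.6], [0, 0, -0.056, 0.19, 0, 0, 0.6], [0, 0, -0.056, 0.19, 0, 0, 0.6], [0, 0, -0.056, 0.19, 0, 0, 0.6], [0, 0, -0.056, 0.19, 0, 0, 0.6], [0, 0, -0.056, 0.19, 0, 0, 0.6], [0, 0, -0.056, 0.19, 0, 0, 0.6], [0, 0, -0.056, 0.19, 0, 0, 0.6], [0, 0, -0.056, 0.19, 0, 0, 0.6], [0, 0, 0, 0, 0, 0, 0.6], [0, 0, 0, 0, 0, 0, 0.6]]]'

```text
clock: 2.18
position: [0.458, 0.1158, 0.3083]
ee_rot: [0.59, 0.807, -0.0, 0.0]
ft_force: [-0.3, -2.2, -0.6]
grip_width: 0.604
grasp_force: 0.0
```

```bash
cat >> h.py <<'E'
F={64:(.632,.257,.095),56:(.5997,.3408,.083),48:(.504,.302,.070),40:(.5412,.4428,.058)}
S={64:(.4478,.0845),56:(.4235,.1645),48:(.3991,.2443),40:(.3746,.3242)}
def go(*ps):  # print tool-axis unit shifts between successive world points from here
    o=get_obs();q=R.from_quat(o["ee_rot"]);a=o["position"];Y=q.as_matrix()
    print(o["clock"],"pos",a.round(4),"y az",np.arctan2(Y[1,1],Y[0,1]).round(4),"tilt",np.round(Y[:2,2],4),"F",np.round(o["ft_force"],1))
    for p in ps:
        d=Y.T@(np.array(p)-a)/.2;print(np.round(p,4),"->",d.round(3));a=np.array(p)
E
python3 -c "
from h import *
x,y,z=F[64];go((x,y,.28),(x,y,z))"
```

```text
2.1833 pos [0.458  0.1158 0.3083] y az 0.3085 tilt [ 0.     -0.0003] F [-0.3 -2.2 -0.6]
[0.632 0.257 0.28 ] -> [0.409 1.043 0.141]
[0.632 0.257 0.095] -> [0.    0.    0.925]
```

Call:
send_rows --plan '[[[0, 0, 0, 0.068, 0.174, 0.0235, 0.6], [0, 0, 0, 0.068, 0.174, 0.0235, 0.6], [0, 0, 0, 0.068, 0.174, 0.0235, 0.6], [0, 0, 0, 0.068, 0.174, 0.0235, 0.6], [0, 0, 0, 0.068, 0.174, 0.0235, 0.6], [0, 0, 0, 0.069, 0.173, 0.0235, 0.6], [0, 0, 0, 0, 0, 0.15, 0.6], [0, 0, 0, 0, 0, 0.15, 0.6], [0, 0, 0, 0, 0, 0.1, 0.6], [0, 0, 0, 0, 0, 0, 0.6], [0, 0, 0, 0, 0, 0, 0.6]]]'

```text
clock: 3.1
position: [0.6335, 0.2524, 0.199]
ee_rot: [0.593, 0.805, -0.001, -0.0]
ft_force: [1.1, 0.7, 1.3]
grip_width: 0.6
grasp_force: 0.0
```

```bash
python3 -c "
from h import *
x,y,z=F[64];go((x,y,z))
cv2.imwrite('pics/a.png',cv2.resize(optics.camera('scene')[90:270,130:370,::-1],None,fx=2.5,fy=2.5))"
```

```text
3.1 pos [0.6335 0.2524 0.199 ] y az 0.3018 tilt [-0.0022 -0.0018] F [1.1 0.7 1.3]
[0.632 0.257 0.095] -> [0.025 0.001 0.52 ]
```

View pics/a.png

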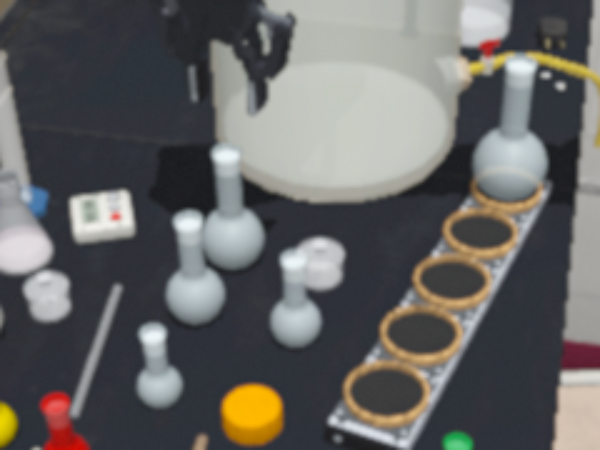

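The picture shows the open fingers at (195,80) and (258,95), straddling above the 64 flask's neck at (226,155). I'll descend and grip.

Call:
send_rows --plan '[[[0, 0, 0, 0.025, 0.001, 0, 0.6], [0, 0, 0, 0, 0, 0.11, 0.6], [0, 0, 0, 0, 0, 0.11, 0.6], [0, 0, 0, 0, 0, 0.1, 0.6], [0, 0, 0, 0, 0, 0.1, 0.6], [0, 0, 0, 0, 0, 0.07, 0.6], [0, 0, 0, 0, 0, 0.03, 0.6], [0, 0, 0, 0, 0, 0, 0.6], [0, 0, 0, 0, 0, 0, 0.5], [0, 0, 0, 0, 0, 0, 0.4], [0, 0, 0, 0, 0, 0, 0.32], [0, 0, 0, 0, 0, 0, 0.25], [0, 0, 0, 0, 0, 0, 0.15], [0, 0, 0, 0, 0, 0, 0.1], [0, 0, 0, 0, 0, 0, 0.1], [0, 0, 0, 0, 0, 0, 0.1]]]'

```text
clock: 4.48
position: [0.6328, 0.2595, 0.0974]
ee_rot: [0.592, 0.806, 0.001, 0.001]
ft_force: [-0.0, -0.6, 6.8]
grip_width: 0.275
grasp_force: 24.6
```

```bash
cat >> h.py <<'E'
def carry(k):
    a=get_obs()["position"];x,y=S[k];dz=.026
    go((a[0],a[1],.235),(x,y,.235),(x,y,a[2]+dz))
E
python3 -c "
from h import *
carry(64)"
```

```text
4.4833 pos [0.6328 0.2595 0.0974] y az 0.3039 tilt [0.0022 0.0009] F [-0.  -0.6  6.8]
[0.6328 0.2595 0.235 ] -> [ 0.     0.002 -0.688]
[0.4478 0.0845 0.235 ] -> [-0.558 -1.144 -0.003]
[0.4478 0.0845 0.1234] -> [-0.    -0.001  0.558]
```

Call:
send_rows --plan '[[[0, 0, 0, 0, 0, -0.03, 0.1], [0, 0, 0, 0, 0, -0.06, 0.1], [0, 0, 0, 0, 0, -0.12, 0.1], [0, 0, 0, 0, 0, -0.15, 0.1], [0, 0, 0, 0, 0, -0.15, 0.1], [0, 0, 0, 0, 0, -0.12, 0.1], [0, 0, 0, 0, 0, -0.06, 0.1], [0, 0, 0, -0.028, -0.057, 0, 0.1], [0, 0, 0, -0.056, -0.115, 0, 0.1], [0, 0, 0, -0.078, -0.16, 0, 0.1], [0, 0, 0, -0.078, -0.16, 0, 0.1], [0, 0, 0, -0.078, -0.16, 0, 0.1], [0, 0, 0, -0.078, -0.16, 0, 0.1], [0, 0, 0, -0.078, -0.16, 0, 0.1], [0, 0, 0, -0.056, -0.115, 0, 0.1], [0, 0, 0, -0.028, -0.057, 0, 0.1], [0, 0, 0, 0, 0, 0, 0.1], [0, 0, 0, 0, 0, 0, 0.1]]]' --squeeze 30

```text
clock: 5.98
position: [0.4469, 0.0836, 0.2342]
ee_rot: [0.592, 0.806, -0.0, 0.001]
ft_force: [-0.3, 0.3, -0.6]
grip_width: 0.273
grasp_force: 29.6
```

```bash
python3 -c "
from h import *
x,y=S[64];go((x,y,.1234))
cv2.imwrite('pics/b.png',cv2.resize(optics.camera('scene')[50:280,200:400,::-1],None,fx=2.5,fy=2.5))"
```

```text
5.9833 pos [0.4469 0.0836 0.2342] y az 0.3026 tilt [ 0.0006 -0.0014] F [-0.3  0.3 -0.6]
[0.4478 0.0845 0.1234] -> [0.004 0.005 0.554]
```

View pics/b.png

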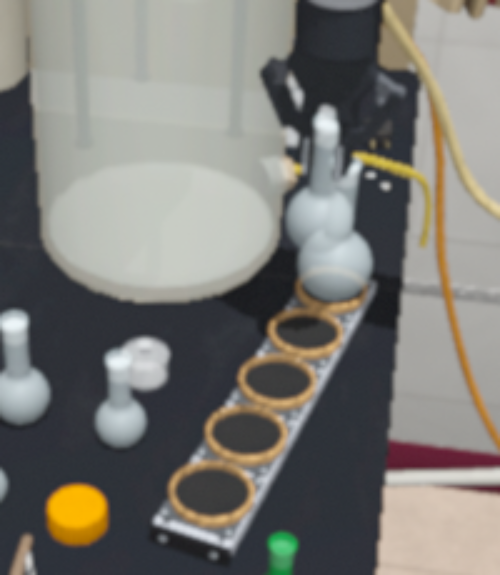

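The flask hangs upright in the jaws at (320,215), just above and behind the first seat at (305,330) in this view. Lowering slowly.

Call:
send_rows --plan '[[[0, 0, 0, 0.004, 0.005, 0.05, 0.1], [0, 0, 0, 0, 0, 0.09, 0.1], [0, 0, 0, 0, 0, 0.1, 0.1], [0, 0, 0, 0, 0, 0.1, 0.1], [0, 0, 0, 0, 0, 0.08, 0.1], [0, 0, 0, 0, 0, 0.05, 0.1], [0, 0, 0, 0, 0, 0.03, 0.1], [0, 0, 0, 0, 0, 0.02, 0.1], [0, 0, 0, 0, 0, 0.01, 0.1], [0, 0, 0, 0, 0, 0.01, 0.1], [0, 0, 0, 0, 0, 0, 0.1], [0, 0, 0, 0, 0, 0, 0.1]]]'

```text
clock: 7.03
position: [0.4481, 0.0852, 0.1266]
ee_rot: [0.592, 0.806, 0.0, 0.0]
ft_force: [-1.0, 0.3, -1.2]
grip_width: 0.272
grasp_force: 29.6
```

Call:
send_rows --plan '[[[0, 0, 0, 0, 0, 0.005, 0.1], [0, 0, 0, 0, 0, 0.005, 0.1], [0, 0, 0, 0, 0, 0.004, 0.1], [0, 0, 0, 0, 0, 0, 0.1], [0, 0, 0, 0, 0, 0, 0.1]]]'

```text
clock: 7.45
position: [0.4478, 0.0851, 0.1233]
ee_rot: [0.592, 0.806, -0.0, 0.0]
ft_force: [-0.4, 0.4, -0.8]
grip_width: 0.272
grasp_force: 29.8
```

Call:
send_rows --plan '[[[0, 0, 0, 0, 0, 0.004, 0.1], [0, 0, 0, 0, 0, 0.004, 0.1], [0, 0, 0, 0, 0, 0, 0.1], [0, 0, 0, 0, 0, 0, 0.1]]]'

```text
clock: 7.78
position: [0.4486, 0.0854, 0.123]
ee_rot: [0.592, 0.806, 0.0, 0.001]
ft_force: [-3.1, -0.6, 15.2]
grip_width: 0.269
grasp_force: 30.8
```

The flask has touched down. Releasing, rising, then going on towards flask_56.

Call:
send_rows --plan '[[[0, 0, 0, 0, 0, -0.003, 0.27], [0, 0, 0, 0, 0, -0.003, 0.32], [0, 0, 0, 0, 0, 0, 0.4], [0, 0, 0, 0, 0, 0, 0.5], [0, 0, 0, 0, 0, 0, 0.58], [0, 0, 0, 0, 0, 0, 0.58], [0, 0, 0, 0, 0, -0.05, 0.58], [0, 0, 0, 0, 0, -0.1, 0.58], [0, 0, 0, 0, 0, -0.18, 0.58], [0, 0, 0, 0, 0, -0.18, 0.58], [0, 0, 0, 0, 0, -0.12, 0.58], [0, 0, 0, 0, 0, 0, 0.58]]]'

```text
clock: 8.78
position: [0.4498, 0.0861, 0.2545]
ee_rot: [0.592, 0.806, 0.002, 0.003]
ft_force: [0.4, 0.2, 0.1]
grip_width: 0.58
grasp_force: 0.0
```

```bash
python3 -c "
from h import *
x,y,z=F[56];go((x,y,.2),(x,y,z+.003))
cv2.imwrite('pics/c.png',cv2.resize(optics.camera('top')[100:280,190:430,::-1],None,fx=2.5,fy=2.5))"
```

```text
8.7833 pos [0.4498 0.0861 0.2545] y az 0.3046 tilt [ 0.0077 -0.0002] F [0.4 0.2 0.1]
[0.5997 0.3408 0.2   ] -> [0.991 1.095 0.278]
[0.5997 0.3408 0.086 ] -> [ 0.001 -0.004  0.57 ]
```

View pics/c.png

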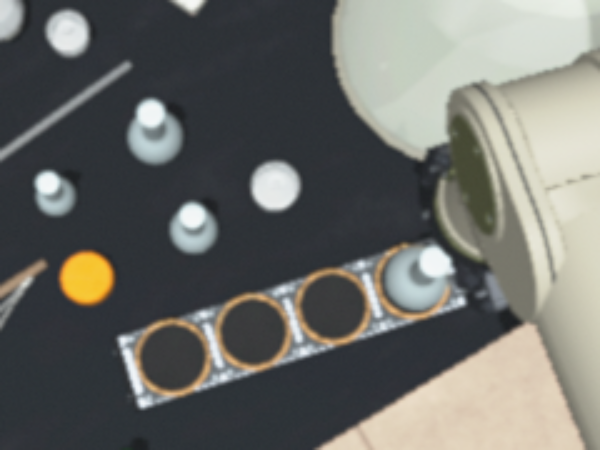

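The 64 flask stands upright in the seat next to the big one, at crop (415,280). Next is flask_56 at (155,135).

Call:
send_rows --plan '[[[0, 0, 0, 0.06, 0.065, 0, 0.58], [0, 0, 0, 0.124, 0.137, 0, 0.58], [0, 0, 0, 0.124, 0.137, 0, 0.58], [0, 0, 0, 0.124, 0.137, 0.03, 0.58], [0, 0, 0, 0.124, 0.137, 0.03, 0.58], [0, 0, 0, 0.124, 0.137, 0.05, 0.58], [0, 0, 0, 0.124, 0.137, 0.05, 0.58], [0, 0, 0, 0.124, 0.137, 0.05, 0.58], [0, 0, 0, 0.063, 0.071, 0.05, 0.58], [0, 0, 0, 0, 0, 0.018, 0.58], [0, 0, 0, 0, 0, 0, 0.58], [0, 0, 0, 0, 0, 0, 0.58]]]'

```text
clock: 9.83
position: [0.5971, 0.3391, 0.1929]
ee_rot: [0.592, 0.806, -0.001, -0.0]
ft_force: [-0.6, -0.4, 1.0]
grip_width: 0.584
grasp_force: 0.0
```

```bash
python3 -c "
from h import *
x,y,z=F[56];go((x,y,z+.004))"
```

```text
9.8333 pos [0.5971 0.3391 0.1929] y az 0.304 tilt [-0.001  -0.0008] F [-0.6 -0.4  1. ]
[0.5997 0.3408 0.087 ] -> [0.004 0.016 0.53 ]
```

Call:
send_rows --plan '[[[0, 0, 0, 0.004, 0.016, 0.05, 0.58], [0, 0, 0, 0, 0, 0.11, 0.58], [0, 0, 0, 0, 0, 0.11, 0.58], [0, 0, 0, 0, 0, 0.1, 0.58], [0, 0, 0, 0, 0, 0.08, 0.58], [0, 0, 0, 0, 0, 0.05, 0.58], [0, 0, 0, 0, 0, 0.03, 0.58], [0, 0, 0, 0, 0, 0, 0.58], [0, 0, 0, 0, 0, 0, 0.48], [0, 0, 0, 0, 0, 0, 0.38], [0, 0, 0, 0, 0, 0, 0.3], [0, 0, 0, 0, 0, 0, 0.23], [0, 0, 0, 0, 0, 0, 0.15], [0, 0, 0, 0, 0, 0, 0.1], [0, 0, 0, 0, 0, 0, 0.1], [0, 0, 0, 0, 0, 0, 0.1]]]' --squeeze 25

```text
clock: 11.17
position: [0.6006, 0.342, 0.0883]
ee_rot: [0.592, 0.806, 0.001, 0.0]
ft_force: [-0.6, 0.4, 5.4]
grip_width: 0.248
grasp_force: 25.7
```

```bash
python3 -c "
from h import *
carry(56)"
```

```text
11.1667 pos [0.6006 0.342  0.0883] y az 0.304 tilt [0.0013 0.0007] F [-0.6  0.4  5.4]
[0.6006 0.342  0.235 ] -> [ 0.     0.001 -0.733]
[0.4235 0.1645 0.235 ] -> [-0.582 -1.111 -0.002]
[0.4235 0.1645 0.1143] -> [-0.    -0.001  0.603]
```

Call:
send_rows --plan '[[[0, 0, 0, 0, 0, -0.03, 0.1], [0, 0, 0, 0, 0, -0.06, 0.1], [0, 0, 0, 0, 0, -0.12, 0.1], [0, 0, 0, 0, 0, -0.165, 0.1], [0, 0, 0, 0, 0, -0.165, 0.1], [0, 0, 0, 0, 0, -0.13, 0.1], [0, 0, 0, 0, 0, -0.063, 0.1], [0, 0, 0, -0.031, -0.056, 0, 0.1], [0, 0, 0, -0.06, -0.114, 0, 0.1], [0, 0, 0, -0.08, -0.154, 0, 0.1], [0, 0, 0, -0.08, -0.154, 0, 0.1], [0, 0, 0, -0.08, -0.154, 0, 0.1], [0, 0, 0, -0.08, -0.154, 0, 0.1], [0, 0, 0, -0.08, -0.154, 0, 0.1], [0, 0, 0, -0.06, -0.114, 0, 0.1], [0, 0, 0, -0.031, -0.057, 0, 0.1], [0, 0, 0, 0, 0, 0, 0.1], [0, 0, 0, 0, 0, 0, 0.1]]]' --squeeze 30

```text
clock: 12.67
position: [0.4231, 0.1634, 0.2341]
ee_rot: [0.593, 0.806, -0.0, 0.001]
ft_force: [-0.3, 0.9, -0.3]
grip_width: 0.247
grasp_force: 29.6
```

```bash
python3 -c "
from h import *
x,y=S[56];go((x,y,.1143))"
```

```text
12.6667 pos [0.4231 0.1634 0.2341] y az 0.3025 tilt [ 0.0012 -0.0017] F [-0.3  0.9 -0.3]
[0.4235 0.1645 0.1143] -> [0.006 0.003 0.599]
```

Call:
send_rows --plan '[[[0, 0, 0, 0.006, 0.003, 0.05, 0.1], [0, 0, 0, 0, 0, 0.1, 0.1], [0, 0, 0, 0, 0, 0.12, 0.1], [0, 0, 0, 0, 0, 0.11, 0.1], [0, 0, 0, 0, 0, 0.09, 0.1], [0, 0, 0, 0, 0, 0.05, 0.1], [0, 0, 0, 0, 0, 0.03, 0.1], [0, 0, 0, 0, 0, 0.02, 0.1], [0, 0, 0, 0, 0, 0.01, 0.1], [0, 0, 0, 0, 0, 0.008, 0.1], [0, 0, 0, 0, 0, 0.004, 0.1], [0, 0, 0, 0, 0, 0.004, 0.1], [0, 0, 0, 0, 0, 0.002, 0.1], [0, 0, 0, 0, 0, 0, 0.1], [0, 0, 0, 0, 0, 0, 0.1]]]'

```text
clock: 13.92
position: [0.4234, 0.1653, 0.1145]
ee_rot: [0.592, 0.806, 0.0, 0.0]
ft_force: [-0.6, 0.3, -0.8]
grip_width: 0.251
grasp_force: 29.6
```

Call:
send_rows --plan '[[[0, 0, 0, 0, 0, 0.004, 0.1], [0, 0, 0, 0, 0, 0.003, 0.1], [0, 0, 0, 0, 0, 0, 0.1], [0, 0, 0, 0, 0, 0, 0.1]]]'

```text
clock: 14.25
position: [0.4241, 0.1656, 0.114]
ee_rot: [0.592, 0.806, 0.0, 0.001]
ft_force: [-1.0, -1.1, 11.7]
grip_width: 0.25
grasp_force: 30.4
```

Call:
send_rows --plan '[[[0, 0, 0, 0, 0, -0.003, 0.25], [0, 0, 0, 0, 0, -0.003, 0.3], [0, 0, 0, 0, 0, 0, 0.38], [0, 0, 0, 0, 0, 0, 0.48], [0, 0, 0, 0, 0, 0, 0.58], [0, 0, 0, 0, 0, 0, 0.58], [0, 0, 0, 0, 0, -0.05, 0.58], [0, 0, 0, 0, 0, -0.1, 0.58], [0, 0, 0, 0, 0, -0.17, 0.58], [0, 0, 0, 0, 0, -0.17, 0.58], [0, 0, 0, 0, 0, -0.1, 0.58], [0, 0, 0, 0, 0, 0, 0.58], [0, 0, 0, 0, 0, 0, 0.58]]]'

```text
clock: 15.33
position: [0.4238, 0.1655, 0.2334]
ee_rot: [0.592, 0.806, 0.001, 0.001]
ft_force: [0.4, -0.1, -0.5]
grip_width: 0.579
grasp_force: 0.0
```

```bash
python3 -c "
from h import *
x,y,z=F[48];go((x,y,.17),(x,y,z+.004))
cv2.imwrite('pics/d.png',cv2.resize(optics.camera('scene')[90:280,150:380,::-1],None,fx=2.5,fy=2.5))"
```

```text
15.3333 pos [0.4238 0.1655 0.2334] y az 0.3038 tilt [ 0.0028 -0.0004] F [ 0.4 -0.1 -0.5]
[0.504 0.302 0.17 ] -> [0.532 0.586 0.318]
[0.504 0.302 0.074] -> [ 0.001 -0.001  0.48 ]
```

View pics/d.png

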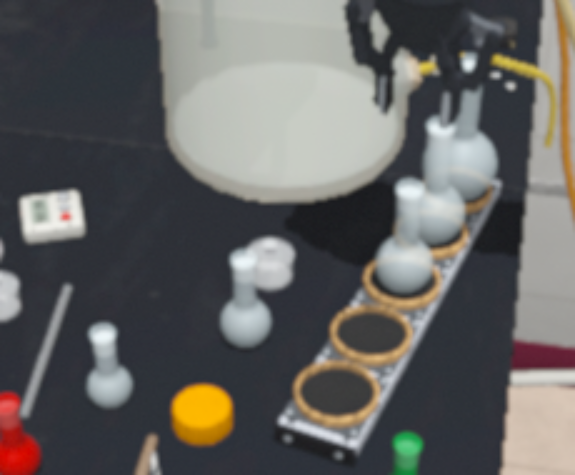

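The 56 flask stands upright at (405,255), beside the 64 at (435,205). Next is flask_48 at (245,310).

Call:
send_rows --plan '[[[0, 0, 0, 0.06, 0.066, 0, 0.58], [0, 0, 0, 0.118, 0.13, 0.03, 0.58], [0, 0, 0, 0.118, 0.13, 0.06, 0.58], [0, 0, 0, 0.118, 0.13, 0.08, 0.58], [0, 0, 0, 0.118, 0.13, 0.08, 0.58], [0, 0, 0, 0, 0, 0.068, 0.58], [0, 0, 0, 0, 0, 0, 0.58], [0, 0, 0, 0, 0, 0, 0.58]]]'

```text
clock: 16.05
position: [0.502, 0.3015, 0.1671]
ee_rot: [0.591, 0.806, -0.001, -0.001]
ft_force: [-0.2, 0.1, 0.8]
grip_width: 0.582
grasp_force: 0.0
```

```bash
python3 -c "
from h import *
x,y,z=F[48];go((x,y,z+.004))"
```

```text
16.05 pos [0.502  0.3015 0.1671] y az 0.3052 tilt [-0.0034 -0.0012] F [-0.2  0.1  0.8]
[0.504 0.302 0.074] -> [-0.     0.012  0.465]
```

Call:
send_rows --plan '[[[0, 0, 0, 0, 0.012, 0.045, 0.58], [0, 0, 0, 0, 0, 0.1, 0.58], [0, 0, 0, 0, 0, 0.1, 0.58], [0, 0, 0, 0, 0, 0.09, 0.58], [0, 0, 0, 0, 0, 0.07, 0.58], [0, 0, 0, 0, 0, 0.04, 0.58], [0, 0, 0, 0, 0, 0.02, 0.58], [0, 0, 0, 0, 0, 0, 0.58], [0, 0, 0, 0, 0, 0, 0.48], [0, 0, 0, 0, 0, 0, 0.38], [0, 0, 0, 0, 0, 0, 0.28], [0, 0, 0, 0, 0, 0, 0.21], [0, 0, 0, 0, 0, 0, 0.13], [0, 0, 0, 0, 0, 0, 0.08], [0, 0, 0, 0, 0, 0, 0.08], [0, 0, 0, 0, 0, 0, 0.08]]]' --squeeze 25

```text
clock: 17.38
position: [0.506, 0.303, 0.0762]
ee_rot: [0.592, 0.806, 0.001, 0.0]
ft_force: [0.1, -0.2, 6.6]
grip_width: 0.227
grasp_force: 24.7
```

```bash
python3 -c "
from h import *
carry(48)"
```

```text
17.3833 pos [0.506  0.303  0.0762] y az 0.304 tilt [0.0012 0.0005] F [ 0.1 -0.2  6.6]
[0.506 0.303 0.235] -> [ 0.     0.001 -0.794]
[0.3991 0.2443 0.235 ] -> [-0.12  -0.598 -0.001]
[0.3991 0.2443 0.1022] -> [-0.    -0.001  0.664]
```

Call:
send_rows --plan '[[[0, 0, 0, 0, 0, -0.03, 0.08], [0, 0, 0, 0, 0, -0.07, 0.08], [0, 0, 0, 0, 0, -0.12, 0.08], [0, 0, 0, 0, 0, -0.13, 0.08], [0, 0, 0, 0, 0, -0.1, 0.08], [0, 0, 0, 0, 0, -0.05, 0.08], [0, 0, 0, -0.01, -0.048, 0, 0.08], [0, 0, 0, -0.02, -0.1, 0, 0.08], [0, 0, 0, -0.03, -0.15, 0, 0.08], [0, 0, 0, -0.03, -0.15, 0, 0.08], [0, 0, 0, -0.02, -0.1, 0, 0.08], [0, 0, 0, -0.01, -0.05, 0, 0.08], [0, 0, 0, 0, 0, 0, 0.08], [0, 0, 0, 0, 0, 0, 0.08]]]' --squeeze 30

```text
clock: 18.55
position: [0.3989, 0.2435, 0.1758]
ee_rot: [0.592, 0.806, -0.0, 0.001]
ft_force: [-0.0, -0.6, -0.3]
grip_width: 0.221
grasp_force: 29.4
```

```bash
python3 -c "
from h import *
x,y=S[48];go((x,y,.1022))"
```

```text
18.55 pos [0.3989 0.2435 0.1758] y az 0.3032 tilt [ 0.0014 -0.0012] F [-0.  -0.6 -0.3]
[0.3991 0.2443 0.1022] -> [0.004 0.002 0.368]
```

Call:
send_rows --plan '[[[0, 0, 0, 0.004, 0.002, 0.04, 0.08], [0, 0, 0, 0, 0, 0.08, 0.08], [0, 0, 0, 0, 0, 0.09, 0.08], [0, 0, 0, 0, 0, 0.07, 0.08], [0, 0, 0, 0, 0, 0.04, 0.08], [0, 0, 0, 0, 0, 0.02, 0.08], [0, 0, 0, 0, 0, 0.012, 0.08], [0, 0, 0, 0, 0, 0.006, 0.08], [0, 0, 0, 0, 0, 0.004, 0.08], [0, 0, 0, 0, 0, 0.004, 0.08], [0, 0, 0, 0, 0, 0.002, 0.08], [0, 0, 0, 0, 0, 0, 0.08], [0, 0, 0, 0, 0, 0, 0.08]]]'

```text
clock: 19.63
position: [0.3991, 0.2449, 0.1022]
ee_rot: [0.592, 0.806, 0.0, 0.0]
ft_force: [1.0, -0.2, 2.9]
grip_width: 0.225
grasp_force: 29.5
```

Call:
send_rows --plan '[[[0, 0, 0, 0, 0, 0.003, 0.08], [0, 0, 0, 0, 0, 0, 0.08], [0, 0, 0, 0, 0, 0, 0.08]]]'

```text
clock: 19.88
position: [0.3992, 0.2451, 0.1022]
ee_rot: [0.592, 0.806, 0.0, 0.001]
ft_force: [-0.9, -2.0, 10.5]
grip_width: 0.227
grasp_force: 30.3
```

Call:
send_rows --plan '[[[0, 0, 0, 0, 0, -0.003, 0.23], [0, 0, 0, 0, 0, -0.002, 0.28], [0, 0, 0, 0, 0, 0, 0.36], [0, 0, 0, 0, 0, 0, 0.46], [0, 0, 0, 0, 0, 0, 0.56], [0, 0, 0, 0, 0, 0, 0.56], [0, 0, 0, 0, 0, -0.05, 0.56], [0, 0, 0, 0, 0, -0.1, 0.56], [0, 0, 0, 0, 0, -0.17, 0.56], [0, 0, 0, 0, 0, -0.14, 0.56], [0, 0, 0, 0, 0, -0.07, 0.56], [0, 0, 0, 0, 0, 0, 0.56], [0, 0, 0, 0, 0, 0, 0.56]]]'

```text
clock: 20.97
position: [0.3991, 0.2449, 0.2091]
ee_rot: [0.592, 0.806, 0.0, 0.001]
ft_force: [1.4, -0.2, -0.4]
grip_width: 0.553
grasp_force: 0.0
```

```bash
python3 -c "
from h import *
x,y,z=F[40];go((x,y,.16),(x,y,z+.004))
cv2.imwrite('pics/e.png',cv2.resize(optics.camera('scene')[90:280,150:380,::-1],None,fx=2.5,fy=2.5))"
```

```text
20.9667 pos [0.3991 0.2449 0.2091] y az 0.3037 tilt [ 0.002  -0.0003] F [ 1.4 -0.2 -0.4]
[0.5412 0.4428 0.16  ] -> [0.732 0.973 0.246]
[0.5412 0.4428 0.062 ] -> [ 0.    -0.001  0.49 ]
```

View pics/e.png

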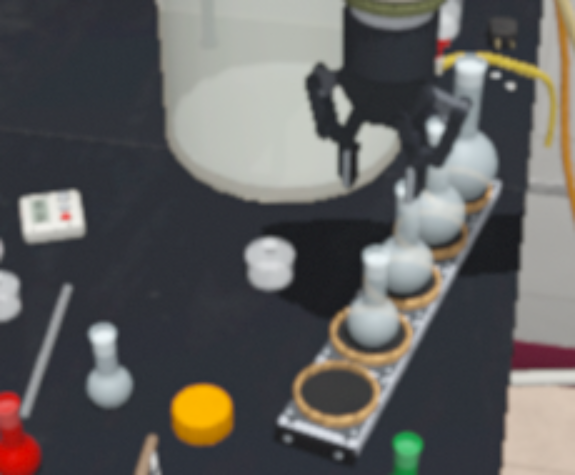

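Flask_48 is seated at (373,310), and one seat is left empty at (337,390). Next is flask_40 at (110,375); the red one at (15,450) is a look-alike.

Call:
send_rows --plan '[[[0, 0, 0, 0.06, 0.08, 0, 0.56], [0, 0, 0, 0.112, 0.149, 0.02, 0.56], [0, 0, 0, 0.112, 0.149, 0.03, 0.56], [0, 0, 0, 0.112, 0.149, 0.04, 0.56], [0, 0, 0, 0.112, 0.149, 0.05, 0.56], [0, 0, 0, 0.112, 0.149, 0.05, 0.56], [0, 0, 0, 0.112, 0.149, 0.05, 0.56], [0, 0, 0, 0, 0, 0.006, 0.56], [0, 0, 0, 0, 0, 0, 0.56], [0, 0, 0, 0, 0, 0, 0.56]]]'

```text
clock: 21.85
position: [0.5397, 0.4428, 0.1577]
ee_rot: [0.591, 0.806, -0.001, -0.0]
ft_force: [0.0, -0.6, 0.6]
grip_width: 0.563
grasp_force: 0.0
```

```bash
python3 -c "
from h import *
x,y,z=F[40];go((x,y,z+.004))"
```

```text
21.85 pos [0.5397 0.4428 0.1577] y az 0.3052 tilt [-0.0021 -0.0012] F [ 0.  -0.6  0.6]
[0.5412 0.4428 0.062 ] -> [-0.002  0.008  0.478]
```

Call:
send_rows --plan '[[[0, 0, 0, -0.002, 0.008, 0.048, 0.56], [0, 0, 0, 0, 0, 0.1, 0.56], [0, 0, 0, 0, 0, 0.1, 0.56], [0, 0, 0, 0, 0, 0.09, 0.56], [0, 0, 0, 0, 0, 0.08, 0.56], [0, 0, 0, 0, 0, 0.04, 0.56], [0, 0, 0, 0, 0, 0.02, 0.56], [0, 0, 0, 0, 0, 0, 0.56], [0, 0, 0, 0, 0, 0, 0.46], [0, 0, 0, 0, 0, 0, 0.36], [0, 0, 0, 0, 0, 0, 0.26], [0, 0, 0, 0, 0, 0, 0.19], [0, 0, 0, 0, 0, 0, 0.11], [0, 0, 0, 0, 0, 0, 0.06], [0, 0, 0, 0, 0, 0, 0.06], [0, 0, 0, 0, 0, 0, 0.06]]]' --squeeze 25

```text
clock: 23.18
position: [0.5427, 0.4433, 0.0643]
ee_rot: [0.592, 0.806, 0.001, 0.0]
ft_force: [0.1, 0.4, 6.5]
grip_width: 0.201
grasp_force: 25.0
```

```bash
python3 -c "
from h import *
carry(40)"
```

```text
23.1833 pos [0.5427 0.4433 0.0643] y az 0.304 tilt [0.0009 0.0007] F [0.1 0.4 6.5]
[0.5427 0.4433 0.235 ] -> [ 0.     0.001 -0.854]
[0.3746 0.3242 0.235 ] -> [-0.317 -0.98  -0.001]
[0.3746 0.3242 0.0903] -> [-0.    -0.001  0.724]
```

Call:
send_rows --plan '[[[0, 0, 0, 0, 0, -0.03, 0.06], [0, 0, 0, 0, 0, -0.07, 0.06], [0, 0, 0, 0, 0, -0.12, 0.06], [0, 0, 0, 0, 0, -0.13, 0.06], [0, 0, 0, 0, 0, -0.1, 0.06], [0, 0, 0, 0, 0, -0.05, 0.06], [0, 0, 0, -0.02, -0.06, 0, 0.06], [0, 0, 0, -0.038, -0.12, 0, 0.06], [0, 0, 0, -0.05, -0.155, 0, 0.06], [0, 0, 0, -0.05, -0.155, 0, 0.06], [0, 0, 0, -0.05, -0.155, 0, 0.06], [0, 0, 0, -0.05, -0.155, 0, 0.06], [0, 0, 0, -0.038, -0.12, 0, 0.06], [0, 0, 0, -0.021, -0.06, 0, 0.06], [0, 0, 0, 0, 0, 0, 0.06], [0, 0, 0, 0, 0, 0, 0.06]]]' --squeeze 30

```text
clock: 24.52
position: [0.3748, 0.3233, 0.1638]
ee_rot: [0.592, 0.806, 0.0, 0.001]
ft_force: [-0.5, -0.4, 0.7]
grip_width: 0.197
grasp_force: 29.3
```

```bash
python3 -c "
from h import *
x,y=S[40];go((x,y,.0903))"
```

```text
24.5167 pos [0.3748 0.3233 0.1638] y az 0.3033 tilt [ 0.0016 -0.001 ] F [-0.5 -0.4  0.7]
[0.3746 0.3242 0.0903] -> [ 0.005 -0.     0.368]
```

Call:
send_rows --plan '[[[0, 0, 0, 0.005, 0, 0.04, 0.06], [0, 0, 0, 0, 0, 0.08, 0.06], [0, 0, 0, 0, 0, 0.09, 0.06], [0, 0, 0, 0, 0, 0.07, 0.06], [0, 0, 0, 0, 0, 0.04, 0.06], [0, 0, 0, 0, 0, 0.02, 0.06], [0, 0, 0, 0, 0, 0.012, 0.06], [0, 0, 0, 0, 0, 0.006, 0.06], [0, 0, 0, 0, 0, 0.004, 0.06], [0, 0, 0, 0, 0, 0.004, 0.06], [0, 0, 0, 0, 0, 0.002, 0.06], [0, 0, 0, 0, 0, 0, 0.06], [0, 0, 0, 0, 0, 0, 0.06]]]'

```text
clock: 25.6
position: [0.3744, 0.3248, 0.0902]
ee_rot: [0.592, 0.806, 0.0, 0.0]
ft_force: [0.4, -0.1, 1.0]
grip_width: 0.201
grasp_force: 29.4
```

Call:
send_rows --plan '[[[0, 0, 0, 0, 0, 0.004, 0.06], [0, 0, 0, 0, 0, 0, 0.06], [0, 0, 0, 0, 0, 0, 0.06]]]'

```text
clock: 25.85
position: [0.3745, 0.325, 0.0901]
ee_rot: [0.592, 0.806, 0.0, 0.001]
ft_force: [-1.4, -2.6, 13.0]
grip_width: 0.198
grasp_force: 30.4
```

Call:
send_rows --plan '[[[0, 0, 0, 0, 0, -0.003, 0.2], [0, 0, 0, 0, 0, -0.002, 0.26], [0, 0, 0, 0, 0, 0, 0.34], [0, 0, 0, 0, 0, 0, 0.44], [0, 0, 0, 0, 0, 0, 0.54], [0, 0, 0, 0, 0, 0, 0.54], [0, 0, 0, 0, 0, -0.05, 0.54], [0, 0, 0, 0, 0, -0.1, 0.54], [0, 0, 0, 0, 0, -0.17, 0.54], [0, 0, 0, 0, 0, -0.17, 0.54], [0, 0, 0, 0, 0, -0.1, 0.54], [0, 0, 0, 0.1, 0, 0, 0.54], [0, 0, 0, 0.15, 0, 0, 0.54], [0, 0, 0, 0.1, 0, 0, 0.54], [0, 0, 0, 0, 0, 0, 0.54], [0, 0, 0, 0, 0, 0, 0.54]]]'

```text
clock: 27.18
position: [0.3521, 0.3926, 0.2087]
ee_rot: [0.591, 0.807, 0.0, -0.0]
ft_force: [0.6, -0.6, -0.2]
grip_width: 0.537
grasp_force: 0.0
```

```bash
python3 -c "
from h import *
a=cv2.resize(optics.camera('scene')[100:290,220:380,::-1],None,fx=2.5,fy=2.5);b=cv2.resize(optics.camera('top')[150:340,220:380,::-1],None,fx=2.5,fy=2.5)
cv2.imwrite('pics/f.png',np.hstack([a,b]))"
```

```text
(no output)
```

View pics/f.png

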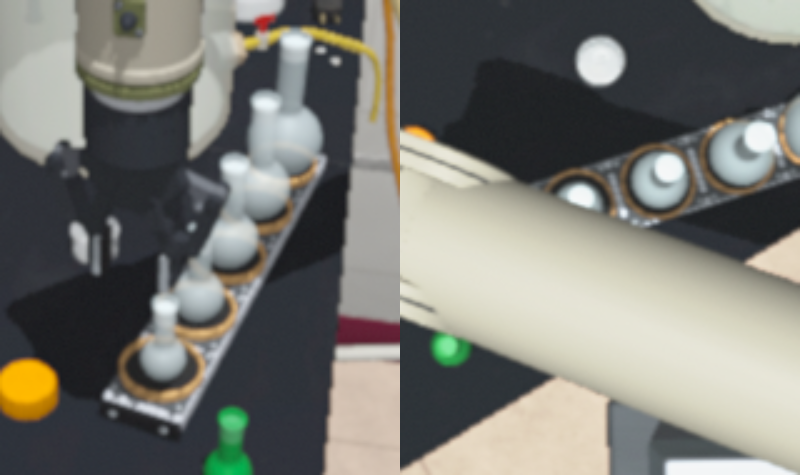

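All five flasks stand upright in their seats, falling in size from the big one at (290,110) to the 40 at (163,345). The gripper is clear of everything, so I'm handing in.

```bash
python3 -c "
from workcell import job
print(job.hand_in())"
```

```text
the job is handed in; nothing more can be done
None
```

All four flasks (64, 56, 48, 40) stand upright in the seats, falling in size from the big flask, which stayed in its seat, and the job is handed in at about 27 s; the hand-in gave no verdict.

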